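# Wind the screw press down onto a glued ring box

### The arm

A 6-joint arm with a two-finger parallel gripper is mounted at the origin on the work surface; the furniture and walls round the work are solid. World frame = base frame: x ahead of the robot, y to its left, z up, the work surface at z = 0. Lengths are in m, angles in rad, forces in N, time in s.
With the tool pointing down it reaches from about 0.15 to 0.775 m from the base axis. Payload 6.1 kg.
Tool frame: the origin (TCP) lies on the centre line of the jaws, within the pads' length; the fingertips stand 25 mm ahead of it and the grasp point (between the pads) lies 6 mm ahead of it; z points along the fingers, x is the direction in which the jaws open and shut, and the axes are right-handed (so a half turn about z gives the same grasp; the last joint's range is limited). The gripper opens to 85 mm and grips with 20 to 120 N. Pads are 22 mm wide; open, the fingers measure 114 mm over their backs; the gripper's body (76 mm by 85 mm) begins 54 mm behind the grasp point. The pads swing forward as they close: fully open they stand 13 mm farther back than shut.
Start: joints at [1.157, 0.126, -0.04, 1.405, 0, 1.571], TCP at [0.211, 0.481, 0.256] pointing down, gripper open.
Joint ranges: [-2.72, 2.72], [-0.95, 1.95], [-1.27, 1.35], [-1.78, 2.02], [-1.46, 1.47], [-3.14, 3.14]. Speed limits (rad/s): [2.39, 2.39, 3.01, 3.14, 3.14, 3.14].

### API

Orientations are given as a 3x3 rotation matrix whose columns are the frame's x, y, z axes.
In Python, from plant import bot gives the robot as it stands.
- The arm moves only by the shell command python3 -m pendant 'ROWS' [OPENING] [FORCE]. ROWS is JSON, a list of rows, each a list of 4 numbers: the shift along the tool's x, y, z in mm, then the turn about the tool's z in rad. A call has 1 to 12 rows; each row is the pose to reach, as a shift and turn from the pose commanded when the call began, along the tool's axes at that moment; what a row does not reach only later rows make up. A row lasts 1/12 s, in which the tool goes at most 41.7 mm and 7.16 degrees, less where a joint would pass 70% of its speed; a pose out of reach is approached as far as the arm can. A call with a gripper value outside its range is refused whole. OPENING is the opening in per cent of the stroke, from 0 (shut) to 100 (fully open), set as the call begins (- or left out, the last holds). The fingers move at their own pace and stop on an object; FORCE is the grip in N (left out, the last holds). Time passes only in rows, so rows that repeat a pose let the fingers close. It gives the time, the measured TCP pose, the force and the opening at its end, in the units of the state.
- bot.read_state(): the state, without advancing time (a new reading comes with each control period).
- bot.grab_frame(name): name is "side" or "top" or "wrist"; returns a dict with "frame" (480x640x3 uint8, red, green, blue), "z_map" (480x640 float32, m along the optical axis (not along the pixel's ray), 0 where there is no reading), "vertical_fov" (degrees; the focal length in pixels is half the picture's height over the tangent of half this angle, whatever the lens; pixels are square), "cx", "cy" (the principal point, pixels), "distortion" ([k1, k2, p1, p2, k3] as OpenCV has them; the pictures are not rectified), "T" (4x4, takes a point from camera to world coordinates). Camera axes: x right, y down, z forward; pixel columns grow to the right and rows downward; lengths in m; the calibration is good to about 2 mm. A picture is of the moment at which its call begins.
- bot.close_job(): hands the job in, once; it reports no verdict.
The state is a dict: "t": time; "joint_pos": joint angles; "qd": joint speeds; "joint_efforts": joint torques, N m; "ee_pos": TCP position; "tool_rot": TCP orientation; "contact_force": force on the tool from outside, world axes, zero at the start; "wrist_torque": the same for the moment, N m; "gripper_width": finger opening in m.
Only numpy, scipy, OpenCV 4.12 (cv2) and the standard library are available. Lean on these libraries where they do the work, as an engineer would, in place of code of your own. Each camera call takes 0.05 s, during which the arm holds its last target. There are 200 camera calls.

### The job

The lid of the round wooden box that stands in the screw press has just been glued. Turn the press's hand-wheel clockwise, seen from above, for as many turns as it needs (always more than one), until you feel the foot bear firmly on the box, without forcing it; then let go and leave it clamped so that the glue can set. Leave all three boxes and the tumbler standing where they are.

Things in the scene. Friction and masses are not known exactly. Their poses are not given: they have to be found in the camera images.
- press: Two-pillar screw press of dark steel, fixed to the table. Origin: on the screw's vertical axis, at the underside of the base; z up. Base 120 x 200 x 16 mm, reaching 80 mm to the front of the axis; pillars 20 mm thick stand 80 mm to either side (own +y and -y); the crossbeam on them is 46 x 196 mm, its top with nuts 187 mm above the origin. The hand-wheel turns on the screw above the crossbeam.
- ram: The screw with a round sprung foot, 52 mm across, at its lower end. Origin: centre of the foot's lower face while it presses on nothing; 93 to 130 mm above the press's origin at the start. Goes 36 mm down for each clockwise turn of the wheel, which travels with it. The foot gives way upward against a spring: 10 N for each mm, 8 mm at most; 3 to 6 mm past first touch is firm.
- handwheel (a joint): Turn of the hand-wheel, rad; grows clockwise from above, 0 with the foot at its highest. Turning it freely takes 2.4 N at the grip, along its path; pushing on takes 4.7 N when the foot presses with 30 N, 7 N at 50 N; past the end of the foot's spring it is hard at once, and 18 N at the grip would crush the box. Let go, it stays; friction keeps up to about 30 N under the foot.
- grip_centre (a point): Centre of the hand-wheel's upright grip, a dark wooden handle 22 mm across and 50 mm tall, spinning freely on its pin. It stands on the wheel's rim, 50 mm from the screw's axis. The rim, a 14 mm thick round bar of 50 mm radius, has its top 25 mm below this point; hub and spokes reach at most 2 mm above that. The point goes round with the wheel and down with the screw.
- box_a: Turned round wooden box with a glued-on flat lid, 60 mm across, standing upright, loose; origin at the centre of its underside. The three boxes look alike but for their heights, which differ and are not given (38 to 54 mm). One of the three, not always the same, stands under the foot on the press's base (its origin 16 mm above the table); the other two stand on the drying board.
- box_b: Turned round wooden box with a glued-on flat lid, 60 mm across, standing upright, loose; origin at the centre of its underside. The three boxes look alike but for their heights, which differ and are not given (38 to 54 mm). One of the three, not always the same, stands under the foot on the press's base (its origin 16 mm above the table); the other two stand on the drying board.
- box_c: Turned round wooden box with a glued-on flat lid, 60 mm across, standing upright, loose; origin at the centre of its underside. The three boxes look alike but for their heights, which differ and are not given (38 to 54 mm). One of the three, not always the same, stands under the foot on the press's base (its origin 16 mm above the table); the other two stand on the drying board.
- drying_board: Plywood board, 75 x 220 x 16 mm, flat on the table to the left of the press, with the two other boxes on it; fixed. Origin: centre of its underside.
- tumbler: Tall pale empty tumbler, 105 mm across and 131 mm tall, loose, standing to the right of the press. Origin: centre of its underside.
Not all that is in view belongs to the job. What is shaped like the box_c but green, purple or turquoise is not meant.

How it is judged:
By the outcome, as a careful person would: the job done as asked, in the order asked, and still so for the second after the job is handed in, with the robot touching nothing.
It also fails if it takes over 70 s, if anything falls off the work surface, if the arm or the gripper's body presses on something with over 40 N, if the wrist force passes 120 N, or if a joint passes its speed limit or range.

## Working session

There is one attempt and no reset: what is moved stays moved. The work goes in short steps, Python scripts to look and compute and a shell command to move; the robot and the scene stay as the last step left them, time stands still between calls to the robot, and variables do not carry over. Pictures are saved under pics/ and viewed, about 8 in all and at most 12, crops included, and the job is handed in when it is done.

```bash
ls; mkdir -p pics
cat > h.py <<'E'
import numpy as np, cv2
from plant import bot
def cloud(d):
    h,w=d["z_map"].shape; f=h/2/np.tan(np.radians(d["vertical_fov"])/2)
    K=np.array([[f,0,d["cx"]],[0,f,d["cy"]],[0,0,1]])
    u,v=np.meshgrid(np.arange(w),np.arange(h))
    p=cv2.undistortPoints(np.stack([u,v],-1).reshape(-1,1,2).astype(float),K,np.array(d["distortion"],float)).reshape(h,w,2)
    z=d["z_map"]; P=np.dstack([p[...,0]*z,p[...,1]*z,z])
    T=np.array(d["T"]); P=P@T[:3,:3].T+T[:3,3]; P[z==0]=np.nan
    return P
def save(d,n): cv2.imwrite("pics/"+n+".png",d["frame"][...,::-1])
E
python3 - <<'E'
from h import *
ims=[]
for n in ("top","side"):
    d=bot.grab_frame(n); np.savez(n+".npz",P=cloud(d),I=d["frame"],T=d["T"]); save(d,n+"0"); print(n,d["T"],d["vertical_fov"])
s=bot.read_state(); print(s)
E
```

```text
pics
top [[ 5.33627123e-03 -9.98315575e-01  5.77714245e-02  3.84112282e-01]
 [-9.99985242e-01 -5.26843982e-03  1.32638157e-03  7.24400665e-02]
 [-1.01978211e-03 -5.77776499e-02 -9.98328955e-01  1.46678780e+00]
 [ 0.00000000e+00  0.00000000e+00  0.00000000e+00  1.00000000e+00]] 47.68388102784482
side [[ 0.93027912 -0.21323255  0.29851739  0.01381867]
 [-0.36674534 -0.52089962  0.77081868 -1.00347022]
 [-0.00886604 -0.82655639 -0.56278409  0.98090424]
 [ 0.          0.          0.          1.        ]] 47.17467193475036
{'t': 0.1, 'joint_pos': array([ 1.15701245e+00,  1.26347777e-01, -4.05077188e-02,  1.40545560e+00,
        9.76316366e-06,  1.57080596e+00]), 'qd': array([ 0.00082164, -0.00027489,  0.00057896,  0.00060376, -0.00023877,
       -0.00031866]), 'joint_efforts': array([ 8.14729174e-04, -4.36903954e+01,  3.53605020e+01,  1.36105134e-02,
        8.85677264e-05, -4.68810228e-06]), 'ee_pos': array([0.21094567, 0.48037039, 0.25559128]), 'tool_rot': array([[ 4.02085091e-01,  9.15602096e-01, -6.17992568e-04],
       [ 9.15601051e-01, -4.02085566e-01, -1.38300597e-03],
       [-1.51476905e-03, -9.74856363e-06, -9.99998853e-01]]), 'contact_force': array([-0.43822877,  0.15391853,  0.14066164]), 'wrist_torque': array([ 0.02504874, -0.0315153 ,  0.03203442]), 'gripper_width': 0.08534814333273272}
```

View pics/top0.png

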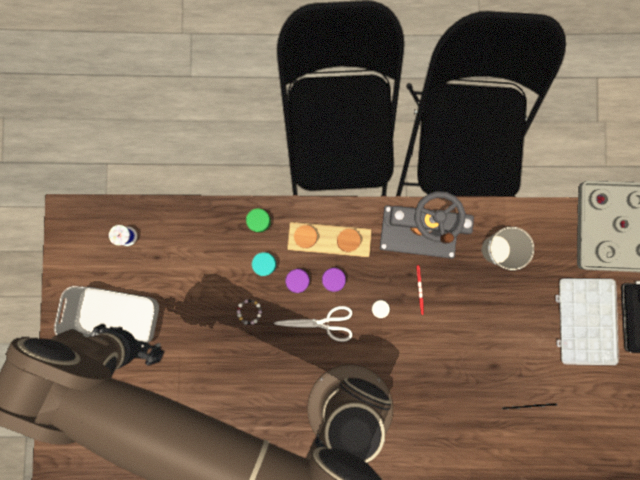

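View pics/side0.png

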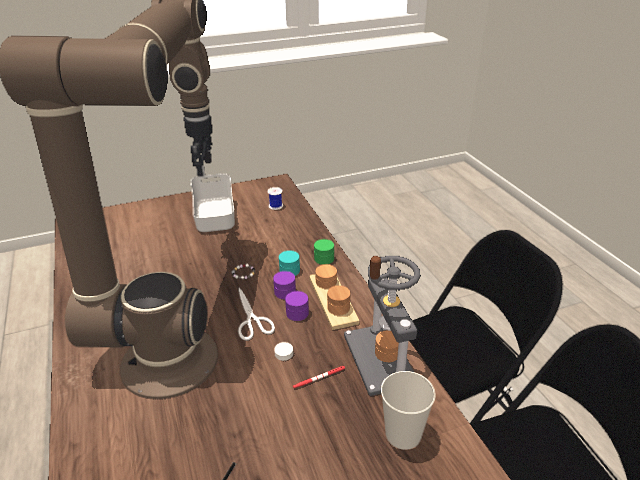

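The top view shows the press at (420,230), with the wheel at (440,216) and the grip at about (424,231). The tumbler is at (510,248), and the two boxes on the board are at (306,236) and (349,239). The side view shows the grip at (376,268), the wheel at (395,272) and the box under the foot at (387,346). The green, purple and turquoise ones are decoys. Next I'll measure.

Run:
```python
from h import *
from scipy.optimize import least_squares
A=[]
for n in ("top","side"):
    d=np.load(n+".npz"); P=d["P"]; I=d["I"].astype(int)
    (r0,r1,c0,c1)={"top":(185,270,375,485),"side":(245,400,340,440)}[n]
    Q=P[r0:r1,c0:c1].reshape(-1,3); C=I[r0:r1,c0:c1].reshape(-1,3)
    m=np.isfinite(Q[:,0])&(Q[:,2]>0.01)&(Q[:,0]>.4); Q=Q[m];C=C[m]
    h,e=np.histogram(Q[:,2],bins=np.arange(0,.36,.01)); print(n,dict(zip(e.round(2),h)))
    A.append((Q,C))
for Q,C in A:
    z=Q[:,2]
    for lo,hi in((.01,.022),(.17,.195),(.2,.30),(.23,.26),(.255,.3)):
        q=Q[(z>lo)&(z<hi)]
        if len(q): print(lo,hi,len(q),np.percentile(q,[1,50,99],axis=0).round(4).tolist())
# wheel circle fit from top
    top=np.percentile(z[z<.4],99.5);print("ztop",top)
    br=(C[:,0]>C[:,2]*1.5)&(z>.19); q=Q[br]; print("brown",len(q), q.min(0) if len(q) else 0,np.median(q,0) if len(q) else 0,q.max(0) if len(q) else 0)
d=np.load("top.npz");I=d["I"][180:275,370:490,::-1];s=np.load("side.npz")["I"][240:400,330:450,::-1]
cv2.imwrite("pics/crop.png",np.hstack([cv2.resize(I,None,fx=3.5,fy=3.5,interpolation=2)[:330],cv2.resize(s,(330,440),interpolation=2)[:330]]))
```

```text
top {np.float64(0.0): np.int64(0), np.float64(0.01): np.int64(1447), np.float64(0.02): np.int64(154), np.float64(0.03): np.int64(15), np.float64(0.04): np.int64(12), np.float64(0.05): np.int64(17), np.float64(0.06): np.int64(19), np.float64(0.07): np.int64(1), np.float64(0.08): np.int64(0), np.float64(0.09): np.int64(0), np.float64(0.1): np.int64(0), np.float64(0.11): np.int64(5), np.float64(0.12): np.int64(2), np.float64(0.13): np.int64(0), np.float64(0.14): np.int64(0), np.float64(0.15): np.int64(26), np.float64(0.16): np.int64(40), np.float64(0.17): np.int64(823), np.float64(0.18): np.int64(253), np.float64(0.19): np.int64(13), np.float64(0.2): np.int64(7), np.float64(0.21): np.int64(7), np.float64(0.22): np.int64(1), np.float64(0.23): np.int64(0), np.float64(0.24): np.int64(0), np.float64(0.25): np.int64(77), np.float64(0.26): np.int64(1006), np.float64(0.27): np.int64(43), np.float64(0.28): np.int64(8), np.float64(0.29): np.int64(13), np.float64(0.3): np.int64(17), np.float64(0.31): np.int64(75), np.float64(0.32): np.int64(1), np.float64(0.33): np.int64(0), np.float64(0.34): np.
[... 1695 characters left out ...]
 0.43955324 -0.18892095  0.31260138] [ 0.50837303 -0.13594246  0.32096595]
0.01 0.022 1980 [[0.4015, -0.2765, 0.011], [0.4405, -0.1748, 0.0159], [0.5149, -0.0122, 0.0213]]
0.17 0.195 1001 [[0.454, -0.2841, 0.1709], [0.4757, -0.2185, 0.1776], [0.5085, -0.1051, 0.1909]]
0.2 0.3 1111 [[0.4257, -0.2425, 0.2046], [0.483, -0.1987, 0.264], [0.5352, -0.1389, 0.2974]]
0.23 0.26 210 [[0.4304, -0.2424, 0.2345], [0.4816, -0.1955, 0.2573], [0.5288, -0.1411, 0.26]]
0.255 0.3 1009 [[0.4256, -0.2425, 0.2559], [0.4839, -0.2008, 0.2643], [0.5353, -0.1387, 0.2977]]
ztop 0.3144941569472707
brown 222 [ 0.42432358 -0.20831325  0.26789507] [ 0.43186712 -0.20126424  0.29862764] [ 0.4448567  -0.18511949  0.31886666]
```

View pics/crop.png

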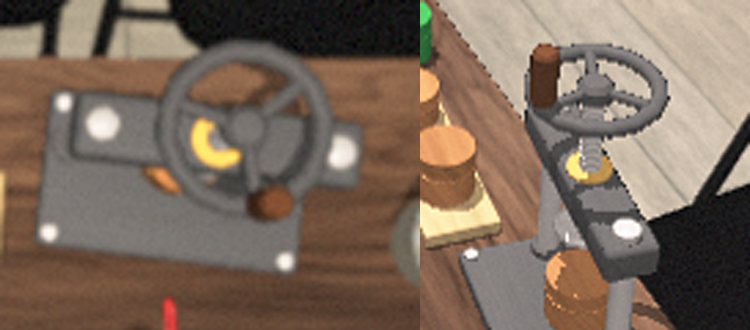

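The crop confirms the target. The brown grip stands on the near side of the wheel rim, and the wheel sits above the crossbeam with a box under the foot. Next: circle and grip fits, box top, foot.

Run:
```python
from h import *
from scipy.optimize import least_squares
for n in ("top","side"):
    d=np.load(n+".npz"); P=d["P"]; I=d["I"].astype(int)
    (r0,r1,c0,c1)={"top":(185,270,375,485),"side":(245,400,340,440)}[n]
    Q=P[r0:r1,c0:c1].reshape(-1,3); C=I[r0:r1,c0:c1].reshape(-1,3)
    m=np.isfinite(Q[:,0])&(Q[:,2]>0.01)&(Q[:,0]>.4); Q=Q[m];C=C[m]; z=Q[:,2]
    q=Q[(z>.252)&(z<.272)]
    c0=np.array([.485,-.189]); q=q[np.hypot(*(q[:,:2]-c0).T)>.036]
    f=least_squares(lambda p:np.hypot(q[:,0]-p[0],q[:,1]-p[1])-p[2],[*c0,.05],loss="soft_l1",f_scale=.003)
    print(n,"rim",f.x.round(4),"ztop",np.percentile(q[:,2],[50,90,97]).round(4),len(q))
    br=(C[:,0]>C[:,2]*1.5)&(z>.27)&(np.hypot(Q[:,0]-.437,Q[:,1]+.193)<.03); g=Q[br]
    print(" grip n",len(g),"top",np.percentile(g[:,2],[50,90,98]).round(4), "topxy",np.median(g[g[:,2]>.31],0).round(4), (g[g[:,2]>.31].min(0)+g[g[:,2]>.31].max(0))/2)
    if n=="side":
        b=(C[:,0]>C[:,2]*1.6)&(z<.16); g=Q[b]; print(" box",np.percentile(g[:,2],[1,50,90,95,98,99.5]).round(4), np.median(g,0))
        w=Q[(z>.08)&(z<.15)&(abs(Q[:,1]+.19)<.035)];
        for a in np.arange(.06,.15,.004):
            w=Q[(z>a)&(z<a+.004)&(abs(Q[:,1]+.19)<.045)]; cc=C[(z>a)&(z<a+.004)&(abs(Q[:,1]+.19)<.045)]
            if len(w): print(round(a,3),len(w),w.mean(0).round(3),np.ptp(w[:,1]).round(3),cc.mean(0).round())
# boxes and tumbler reference
d=np.load("top.npz");P=d["P"]
for nm,(u,v) in dict(boxL=(306,236),boxR=(349,239),tumb=(510,248)).items(): print(nm,np.nanmedian(P[v-5:v+6,u-5:u+6].reshape(-1,3),0).round(4))
```

```text
top rim [ 0.4877 -0.1851  0.0495] ztop [0.2643 0.2678 0.2692] 836
 grip n 102 top [0.314  0.3175 0.319 ] topxy [ 0.4375 -0.193   0.3153] [ 0.43854994 -0.19371728  0.31557728]
side rim [ 0.4822 -0.19    0.0498] ztop [0.264  0.2671 0.2681] 662
 grip n 220 top [0.2991 0.3155 0.3173] topxy [ 0.4342 -0.1979  0.3147] [ 0.43459014 -0.19547445  0.31459211]
 box [0.0119 0.0561 0.0668 0.0683 0.0699 0.0716] [ 0.46413364 -0.18033347  0.05608913]
0.06 240 [ 0.48  -0.188  0.062] 0.061 [167. 113.  75.]
0.064 32 [ 0.478 -0.191  0.065] 0.052 [168. 115.  77.]
0.068 1 [ 0.478 -0.218  0.068] 0.0 [156. 105.  72.]
0.112 12 [ 0.465 -0.191  0.114] 0.033 [152. 144. 140.]
0.116 64 [ 0.47  -0.188  0.118] 0.049 [167. 158. 154.]
0.12 22 [ 0.468 -0.185  0.121] 0.043 [168. 160. 156.]
0.148 3 [ 0.46  -0.21   0.152] 0.027 [84. 80. 79.]
boxL [0.4526 0.1166 0.0556]
boxR [0.4448 0.0053 0.0672]
tumb [ 0.4256 -0.4241  0.0137]
```

Fused estimates, checked against the given sizes:
- **Axis:** about (0.485, -0.1875).
- **Grip:** about (0.4365, -0.195), radius 49 mm against 50 given. Its centre is at z ≈ 0.290, with the rim top at 0.265.
- **Box and foot:** box top about 0.062, foot about 0.113, so I expect roughly 1.4 turns to touch.

I'll move above the grip.

```bash
python3 -m pendant '[[0,0,-40,0],[0,0,-80,0],[0,0,-105,0],[-528,478,-105,0],[-528,478,-105,0],[-528,478,-105,0],[-528,478,-105,0],[-528,478,-105,0],[-528,478,-105,0],[-528,478,-105,0],[-528,478,-105,0],[-528,478,-105,0]]' 100; python3 -c "
from plant import bot;s=bot.read_state();print(s['joint_pos'],s['tool_rot'])"
```

```text
t: 1.1
ee_pos: [0.3295, 0.123, 0.3612]
tool_rot: [[0.401, 0.916, 0.0], [0.916, -0.401, 0.0], [0.0, 0.0, -1.0]]
contact_force: [1.6, 0.8, 0.6]
gripper_width: 0.0853
[ 3.57416168e-01 -1.75243326e-01 -1.00600876e-01  1.64525456e+00
 -1.61654170e-05  7.70392756e-01] [[ 4.01337440e-01  9.15930253e-01  1.78228797e-04]
 [ 9.15930263e-01 -4.01337454e-01  4.93046549e-05]
 [ 1.16689517e-04  1.43457345e-04 -9.99999983e-01]]
```

```bash
python3 -m pendant '[[-248,225,0,0],[-248,225,0,0],[-248,225,0,0],[-248,225,0,0],[-248,225,0,0],[-248,225,0,0],[-248,225,0,0],[-248,225,0,0],[-248,225,0,0],[-248,225,0,0],[-248,225,0,0]]'
python3 - <<'E'
from h import *
d=bot.grab_frame("wrist"); save(d,"w1"); P=cloud(d); np.savez("w1.npz",P=P,I=d["frame"]); print(d["T"])
t=P[...,2]; m=(t>.305)&(t<.325); q=P[m]; print(len(q), np.median(q,0) if len(q) else 0)
m=(t>.25)&(t<.275)&(np.hypot(P[...,0]-.485,P[...,1]+.1875)<.065); print(m.sum())
E
```

```text
t: 2.02
ee_pos: [0.4357, -0.1926, 0.3608]
tool_rot: [[0.403, 0.915, -0.001], [0.915, -0.403, 0.001], [0.0, -0.002, -1.0]]
contact_force: [-0.4, -0.6, 0.3]
gripper_width: 0.0855
[[ 4.02625166e-01  8.84368864e-01  2.36187822e-01  3.75914660e-01]
 [ 9.15364479e-01 -3.88732004e-01 -1.04858476e-01 -1.66079290e-01]
 [-9.19805885e-04  2.58416604e-01 -9.66033132e-01  4.78241771e-01]
 [ 0.00000000e+00  0.00000000e+00  0.00000000e+00  1.00000000e+00]]
1514 [ 0.43438848 -0.19255927  0.31550702]
10890
```

View pics/w1.png

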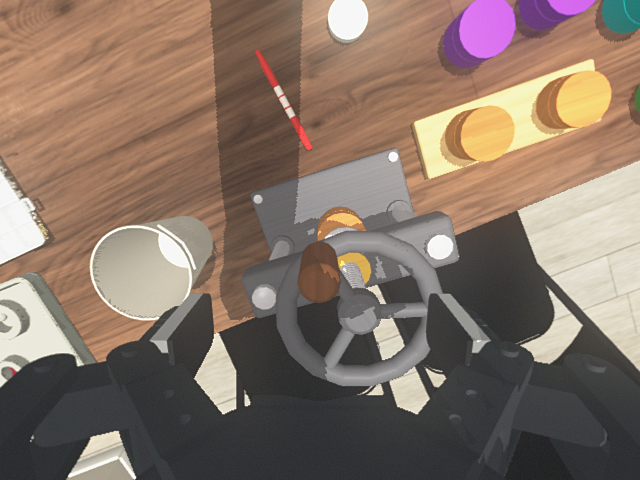

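The wrist view shows the grip top at (320,285), centred between the jaws at (190,335) and (455,330). The wheel hub is at (360,312). I'll fit the axis from this view.

Run:
```python
from h import *
from scipy.optimize import least_squares
d=np.load("w1.npz");P=d["P"];I=d["I"].astype(int)
q=P[220:400,260:450].reshape(-1,3);C=I[220:400,260:450].reshape(-1,3)
z=q[:,2]; g=q[(z>.311)&(z<.32)&(C[:,0]>C[:,2]*1.3)]; print("grip",len(g),np.median(g,0).round(4),((g.min(0)+g.max(0))/2).round(4),np.ptp(g,0).round(4))
r=q[(z>.255)&(z<.272)]; r=r[np.hypot(r[:,0]-.485,r[:,1]+.1875)>.036]
f=least_squares(lambda p:np.hypot(r[:,0]-p[0],r[:,1]-p[1])-p[2],[.485,-.1875,.05],loss="soft_l1",f_scale=.003)
print("rim",f.x.round(4),np.percentile(r[:,2],[50,95]).round(4),len(r))
```

```text
grip 1351 [ 0.4352 -0.1928  0.3157] [ 0.4366 -0.1935  0.3145] [0.021  0.021  0.0069]
rim [ 0.4826 -0.1862  0.0484] [0.2648 0.2667] 8103
```

```bash
python3 -m pendant '[[0,0,30,0],[0,0,59,0],[0,0,59,0],[0,0,59,0]]' 60 && python3 -m pendant '[[0,0,0,0],[0,0,0,0],[0,0,0,0],[0,0,0,0],[0,0,0,0],[0,0,0,0],[0,0,0,0],[0,0,0,0]]' 15 35
```

```text
t: 2.4
ee_pos: [0.435, -0.1909, 0.3021]
tool_rot: [[0.4, 0.916, -0.002], [0.916, -0.4, 0.001], [0.0, -0.002, -1.0]]
contact_force: [-0.2, -0.1, 0.7]
gripper_width: 0.0517
t: 3.07
ee_pos: [0.4367, -0.1926, 0.3047]
tool_rot: [[0.402, 0.916, 0.004], [0.916, -0.402, -0.001], [0.001, 0.004, -1.0]]
contact_force: [-0.3, 2.8, 6.4]
gripper_width: 0.021
```

```bash
cat > arc.py <<'E'
import sys,numpy as np
# arc.py cx cy a0 da n : rows for going clockwise, n rows of da deg from a0, r=50
cx,cy,a0,da,n,r=[float(v) for v in sys.argv[1:7]]
k=np.arange(1,int(n)+1); p=lambda a:np.c_[np.cos(a),np.sin(a)]*r
d=p(np.radians(a0-da*k))-p(np.radians([a0]))
R=np.array([[.402,.9156],[.9156,-.402]])
for (x,y),kk in zip(d@R.T,k): print(f"[{x:.0f},{y:.0f},{36*da*kk/360:.0f},0]",end=",")
print()
E
python3 arc.py 0 0 186.5 10 6 50
```

```text
[8,-4,1,0],[16,-6,2,0],[25,-7,3,0],[34,-6,4,0],[42,-4,5,0],[50,-0,6,0],
```

```bash
python3 -m pendant '[[8,-4,1,0],[16,-6,2,0],[25,-7,3,0]]'; python3 -m pendant '[[9,1,1,0],[17,3,2,0],[25,7,3,0],[25,7,3,0],[25,7,3,0]]'
```

```text
t: 3.32
ee_pos: [0.4398, -0.1671, 0.3017]
tool_rot: [[0.403, 0.915, 0.003], [0.915, -0.403, -0.002], [-0.001, 0.003, -1.0]]
contact_force: [-0.7, -0.2, 6.6]
gripper_width: 0.0209
t: 3.73
ee_pos: [0.4573, -0.1453, 0.2984]
tool_rot: [[0.401, 0.916, 0.004], [0.916, -0.401, 0.003], [0.004, 0.003, -1.0]]
contact_force: [-0.3, 7.9, 5.9]
gripper_width: 0.0208
```

The measured points fit an r = 50 circle with its centre at (0.4863, -0.1861), and the forces are small. I'll continue from 125.4° with a small correction of +2, +1, -2.

```bash
python3 arc.py 0 0 125.4 15 12 50
```

```text
[10,8,2,0],[18,19,3,0],[23,31,4,0],[24,44,6,0],[22,57,8,0],[17,69,9,0],[9,79,10,0],[-1,87,12,0],[-13,91,14,0],[-26,93,15,0],[-39,91,16,0],[-51,86,18,0],
```

```bash
python3 -m pendant '[[12,9,0,0],[20,20,1,0],[25,32,2,0],[26,45,4,0],[24,58,6,0],[19,70,7,0],[11,80,8,0],[1,88,10,0],[-11,92,12,0],[-24,94,13,0],[-37,92,14,0],[-49,87,16,0]]';python3 -m pendant '[[0,0,0,0],[0,0,0,0]]'
```

```text
t: 4.73
ee_pos: [0.5161, -0.2266, 0.2805]
tool_rot: [[0.402, 0.916, -0.0], [0.916, -0.402, 0.004], [0.004, -0.002, -1.0]]
contact_force: [-7.8, 11.0, 6.0]
gripper_width: 0.0206
t: 4.9
ee_pos: [0.515, -0.2271, 0.2804]
tool_rot: [[0.403, 0.915, -0.002], [0.915, -0.403, 0.002], [0.001, -0.003, -1.0]]
contact_force: [-8.6, 4.2, 1.4]
gripper_width: 0.0209
```

```bash
python3 arc.py 0 0 -55 15 10 50
```

```text
[-10,-8,2,0],[-18,-19,3,0],[-23,-31,4,0],[-24,-44,6,0],[-22,-57,8,0],[-17,-69,9,0],[-9,-79,10,0],[2,-87,12,0],[14,-91,14,0],[27,-93,15,0],
```

```bash
python3 -m pendant '[[-9,-10,2,0],[-17,-21,3,0],[-22,-33,4,0],[-23,-46,6,0],[-21,-59,8,0],[-16,-71,9,0],[-8,-81,10,0],[3,-89,12,0],[15,-93,14,0],[28,-95,15,0]]';python3 -m pendant '[[0,0,0,0],[0,0,0,0]]'
python3 - <<'E'
from h import *
d=bot.grab_frame("side"); save(d,"s2"); I=d["frame"][255:400,330:450,::-1]
cv2.imwrite("pics/s2c.png",cv2.resize(I,None,fx=4,fy=4,interpolation=2))
P=cloud(d);z=P[...,2]; w=P[300:370,360:420].reshape(-1,3);c=d["frame"][300:370,360:420].reshape(-1,3).astype(int)
grey=(c.max(1)-c.min(1)<30)&(abs(w[:,1]+.188)<.03)&(w[:,2]>.05)&(w[:,2]<.14); 
print(np.histogram(w[grey,2],bins=np.arange(.05,.14,.004)))
E
```

```text
t: 5.73
ee_pos: [0.4415, -0.1627, 0.2654]
tool_rot: [[0.403, 0.915, 0.002], [0.915, -0.403, -0.002], [-0.0, 0.003, -1.0]]
contact_force: [10.9, -8.7, -12.0]
gripper_width: 0.021
t: 5.9
ee_pos: [0.4424, -0.1615, 0.2651]
tool_rot: [[0.4, 0.916, 0.003], [0.916, -0.4, 0.001], [0.002, 0.002, -1.0]]
contact_force: [4.7, 0.3, -5.3]
gripper_width: 0.0208
(array([ 0,  0,  0,  0,  0,  1, 38, 99, 18,  6,  8,  8, 18, 14,  4,  3,  2,
        0,  0,  0,  0,  0]), array([0.05 , 0.054, 0.058, 0.062, 0.066, 0.07 , 0.074, 0.078, 0.082,
       0.086, 0.09 , 0.094, 0.098, 0.102, 0.106, 0.11 , 0.114, 0.118,
       0.122, 0.126, 0.13 , 0.134, 0.138]))
```

View pics/s2c.png

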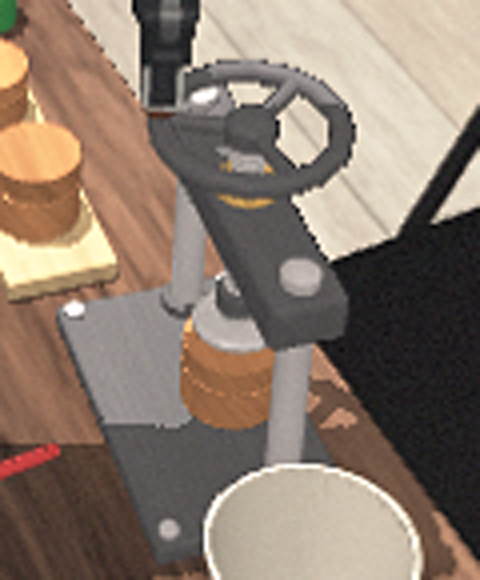

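The crop shows the foot plate at (240,315) hanging close above the box lid, which lies below it, and the tumbler and boxes are undisturbed. The wheel has turned about 395°. From here I go slowly and watch the tangential force.

```bash
cat > st.py <<'E'
import numpy as np
from plant import bot
s=bot.read_state(); d=s['ee_pos'][:2]-np.array([.4863,-.1861]); a=np.arctan2(d[1],d[0]); F=s['contact_force']
print("ang %.1f r %.1f z %.1f Ft %.1f Fr %.1f Fz %.1f t %.2f"%(np.degrees(a),1e3*np.hypot(*d),1e3*s['ee_pos'][2],F[0]*np.sin(a)-F[1]*np.cos(a),F[0]*np.cos(a)+F[1]*np.sin(a),F[2],s['t']))
E
python3 arc.py 0 0 150.7 4 12 50
```

```text
[3,0,0,0],[7,1,1,0],[10,2,1,0],[14,3,2,0],[17,5,2,0],[20,6,2,0],[23,8,3,0],[26,10,3,0],[28,12,4,0],[31,15,4,0],[33,17,4,0],[35,20,5,0],
```

```bash
python3 -m pendant '[[3,1,2,0],[7,2,3,0],[10,3,3,0],[14,4,4,0]]'>/dev/null; python3 st.py; python3 -m pendant '[[3,2,0,0],[6,3,0,0],[9,5,1,0]]'>/dev/null; python3 st.py;  python3 -m pendant '[[3,2,0,0],[5,4,1,0],[8,7,1,0]]'>/dev/null; python3 st.py
```

```text
ang 135.3 r 50.2 z 263.4 Ft 0.1 Fr 2.0 Fz 11.2 t 6.28
ang 123.4 r 50.2 z 262.2 Ft 0.1 Fr 5.4 Fz 12.8 t 6.53
ang 111.2 r 50.1 z 261.0 Ft -0.2 Fr 4.9 Fz 7.0 t 6.78
```

```bash
python3 arc.py 0 0 110.7 4 3 50; python3 arc.py 0 0 98.7 4 3 50;python3 arc.py 0 0 86.7 4 3 50;python3 arc.py 0 0 74.7 4 3 50
```

```text
[2,3,0,0],[5,5,1,0],[6,8,1,0],
[2,3,0,0],[3,6,1,0],[5,9,1,0],
[1,3,0,0],[2,7,1,0],[3,10,1,0],
[0,3,0,0],[1,7,1,0],[0,10,1,0],
```

```bash
python3 -m pendant '[[3,2,-1,0],[6,4,-1,0],[7,7,-1,0]]'>/dev/null; python3 st.py; python3 -m pendant '[[2,3,0,0],[3,6,1,0],[5,9,1,0]]'>/dev/null; python3 st.py;  python3 -m pendant '[[1,3,0,0],[2,7,1,0],[3,10,1,0]]'>/dev/null; python3 st.py; python3 -m pendant '[[0,0,0,0]]'>/dev/null; python3 st.py
```

```text
ang 100.7 r 50.2 z 260.1 Ft -1.8 Fr 2.7 Fz -1.6 t 7.03
ang 89.0 r 50.3 z 259.0 Ft -1.4 Fr 1.0 Fz -3.4 t 7.28
ang 76.8 r 50.2 z 257.8 Ft -1.0 Fr 3.5 Fz -4.4 t 7.53
ang 76.4 r 50.1 z 257.7 Ft 0.6 Fr 4.4 Fz -6.1 t 7.62
```

```bash
python3 arc.py 0 0 62.7 4 3 50;python3 arc.py 0 0 50.7 4 3 50;  python3 -m pendant '[[0,3,2,0],[1,7,3,0],[0,10,3,0]]'>/dev/null; python3 st.py;python3 -m pendant '[[0,0,0,0]]'>/dev/null; python3 st.py
```

```text
[-0,3,0,0],[-1,7,1,0],[-2,10,1,0],
[-1,3,0,0],[-2,7,1,0],[-4,10,1,0],
ang 64.4 r 49.9 z 256.4 Ft -1.6 Fr 8.8 Fz 1.2 t 7.87
ang 63.9 r 50.0 z 256.4 Ft 1.8 Fr 6.9 Fz 0.7 t 7.95
```

```bash
python3 -m pendant '[[2,3,0,0],[1,7,1,0],[0,10,1,0]]'>/dev/null; python3 st.py;python3 -m pendant '[[0,0,0,0]]'>/dev/null; python3 st.py; python3 -m pendant '[[-1,3,0,0],[-2,7,1,0],[-4,10,1,0]]'>/dev/null; python3 st.py;python3 -m pendant '[[0,0,0,0]]'>/dev/null; python3 st.py
python3 - <<'E'
from h import *
d=bot.grab_frame("side"); save(d,"s3"); I=d["frame"][300:380,350:430,::-1]
cv2.imwrite("pics/s3c.png",cv2.resize(I,None,fx=7,fy=7,interpolation=2))
E
python3 arc.py 0 0 38.7 3 4 50;python3 arc.py 0 0 26.7 3 4 50
```

```text
ang 52.8 r 50.1 z 255.2 Ft -1.6 Fr 2.1 Fz 2.6 t 8.20
ang 52.3 r 50.1 z 255.2 Ft 2.3 Fr 2.9 Fz 3.6 t 8.28
ang 40.8 r 50.0 z 254.0 Ft -1.1 Fr 4.8 Fz 3.3 t 8.53
ang 40.2 r 50.0 z 253.9 Ft 0.7 Fr 4.3 Fz 4.5 t 8.62
[-1,2,0,0],[-3,5,1,0],[-4,7,1,0],[-6,9,1,0],
[-2,2,0,0],[-4,4,1,0],[-5,6,1,0],[-7,7,1,0],
```

View pics/s3c.png

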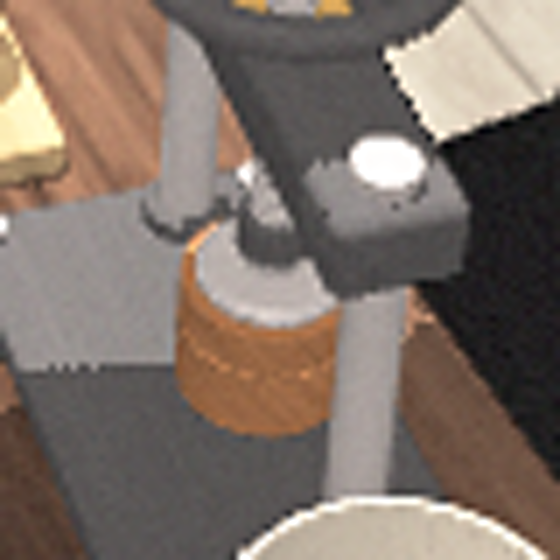

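```bash
python3 -m pendant '[[0,2,-1,0],[-2,5,0,0],[-3,7,0,0],[-5,9,0,0]]'>/dev/null; python3 st.py;python3 -m pendant '[[0,0,0,0]]'>/dev/null; python3 st.py; python3 -m pendant '[[-2,2,0,0],[-4,4,1,0],[-5,6,1,0],[-7,7,1,0]]'>/dev/null; python3 st.py;python3 -m pendant '[[0,0,0,0]]'>/dev/null; python3 st.py
python3 - <<'E'
from h import *
for n in("s2","s3"):
    pass
d=bot.grab_frame("side");P=cloud(d);w=P[300:370,360:420].reshape(-1,3);c=d["frame"][300:370,360:420].reshape(-1,3).astype(int)
grey=(c.max(1)-c.min(1)<30)&(abs(w[:,1]+.188)<.03)&(w[:,2]>.05)&(w[:,2]<.085)&(c.mean(1)>120); print("plate",np.median(w[grey,2]),grey.sum())
P=np.load("side.npz")["P"];w=P[300:370,360:420].reshape(-1,3);c=np.load("side.npz")["I"][300:370,360:420].reshape(-1,3).astype(int)
o=(c[:,0]>1.5*c[:,2])&(w[:,2]>.05); print("boxtop",np.histogram(w[o,2],bins=np.arange(.05,.075,.001)))
grey=(c.max(1)-c.min(1)<30)&(abs(w[:,1]+.188)<.03)&(w[:,2]>.09)&(w[:,2]<.14)&(c.mean(1)>120);print("plate0",np.percentile(w[grey,2],[2,50,98]),grey.sum())
E
python3 arc.py 0 0 14.7 3 4 50;python3 arc.py 0 0 2.7 3 4 50;python3 arc.py 0 0 -9.3 3 4 50
```

```text
ang 29.7 r 49.9 z 253.0 Ft -2.6 Fr 5.8 Fz -0.8 t 9.00
ang 29.1 r 50.0 z 252.9 Ft -0.4 Fr 4.8 Fz 0.6 t 9.08
ang 18.5 r 49.8 z 251.9 Ft -3.6 Fr 7.1 Fz -2.2 t 9.42
ang 18.1 r 49.8 z 251.9 Ft -1.6 Fr 7.2 Fz -1.9 t 9.50
plate 0.06723669438289076 166
boxtop (array([ 7,  6,  5,  5,  9,  6,  7,  9, 10, 39, 53, 78, 65, 44, 15, 16,  1,
        0,  1,  0,  0,  0,  0,  0]), array([0.05 , 0.051, 0.052, 0.053, 0.054, 0.055, 0.056, 0.057, 0.058,
       0.059, 0.06 , 0.061, 0.062, 0.063, 0.064, 0.065, 0.066, 0.067,
       0.068, 0.069, 0.07 , 0.071, 0.072, 0.073, 0.074]))
plate0 [0.11331471 0.11830364 0.12170807] 94
[-2,2,0,0],[-4,3,1,0],[-7,4,1,0],[-9,6,1,0],
[-2,1,0,0],[-5,2,1,0],[-7,3,1,0],[-10,4,1,0],
[-3,1,0,0],[-5,1,1,0],[-8,1,1,0],[-10,2,1,0],
```

```bash
cat > pl.py <<'E'
from h import *
r=[]
for i in range(3):
    d=bot.grab_frame("side");P=cloud(d);w=P[300:370,360:420].reshape(-1,3);c=d["frame"][300:370,360:420].reshape(-1,3).astype(int)
    g=(c.max(1)-c.min(1)<30)&(abs(w[:,1]+.188)<.03)&(w[:,2]>.05)&(w[:,2]<.085)&(c.mean(1)>120); r.append(np.median(w[g,2])*1e3)
print("plate",np.round(r,2))
E
python3 pl.py
python3 -m pendant '[[-1,3,0,0],[-3,4,1,0],[-6,5,1,0],[-8,7,1,0]]'>/dev/null; python3 st.py;python3 -m pendant '[[0,0,0,0]]'>/dev/null; python3 st.py; python3 pl.py
```

```text
plate [67.23 67.29 67.19]
ang 6.2 r 50.0 z 250.7 Ft -5.0 Fr 1.1 Fz -1.9 t 10.03
ang 5.7 r 50.0 z 250.6 Ft -2.4 Fr 1.8 Fz -1.6 t 10.12
plate [67.37 67.22 67.38]
```

The plate height has stopped at 67.3 mm, so the foot is in contact, and the force is rising at the expected slope of about 1.15 N/mm. To place first touch more exactly, I'll find the plate's front edge to sub-pixel accuracy in the saved images.

Run:
```python
from h import *
d=bot.grab_frame("side"); save(d,"s4"); d2=bot.grab_frame("side"); save(d2,"s5")
def edge(n):
    I=cv2.imread(f"pics/{n}.png").astype(float); ch=1-I[...,0]/I[...,2]   # 1-B/R
    out=[]
    for u in range(380,396):
        c=ch[325:360,u]; k=np.arange(325,360)
        # plate: low chroma rows then box: high; last crossing of .3 from plate to box
        lo=c<.3; j=[i for i in range(len(c)-1) if lo[i] and not lo[i+1]]
        out.append(k[j[0]]+(.3-c[j[0]])/(c[j[0]+1]-c[j[0]]) if j else np.nan)
    return np.array(out)
for n in("s2","s3","s4","s5"): print(n,edge(n).round(2))
E=[edge(n) for n in("s2","s3","s4","s5")]
for i in range(3): print(np.nanmedian(E[i+1]-E[i]))
```

```text
s2 [339.53 340.16 340.78 341.51 342.22 342.22 342.51 342.55 342.84 342.83
 342.79 342.82 342.56 342.45 342.43 341.87]
s3 [331.35 343.77 344.53 345.19 345.49 345.54 346.26 346.24 346.43 346.45
 346.44 346.46 346.29 345.84 345.58 344.87]
s4 [331.86 344.2  344.72 345.42 345.57 346.23 346.21 346.45 346.5  346.53
 346.54 346.45 346.46 345.86 345.82 345.48]
s5 [331.82 344.22 344.74 345.43 345.56 346.26 346.2  346.44 346.51 346.53
 346.56 346.46 346.45 345.96 345.82 345.46]
3.6206083941108886
0.17793596272196055
0.0006375502143214362<stdin>:4: RuntimeWarning: divide by zero encountered in divide
<stdin>:4: RuntimeWarning: invalid value encountered in divide
```

First touch falls around 502–506° by edge position, and the force agrees. That puts compression now at about 3.3–4.1 mm, so I'll add about 6° and then release.

```bash
python3 -m pendant '[[-2,1,0,0],[-5,2,1,0]]'>/dev/null; python3 st.py; python3 -m pendant '[[0,0,0,0],[0,0,0,0]]'>/dev/null; python3 st.py; python3 pl.py
```

```text
ang 0.6 r 49.9 z 250.1 Ft -5.3 Fr 2.9 Fz 0.8 t 10.53
ang 0.0 r 49.9 z 250.1 Ft -3.5 Fr 3.1 Fz -3.0 t 10.70
plate [67.42 67.26 67.58]
```

```bash
python3 -m pendant '[[0,0,0,0],[0,0,0,0],[0,0,0,0],[0,0,0,0],[0,0,0,0],[0,0,0,0]]' 70; python3 st.py; python3 -m pendant '[[0,0,-20,0],[0,0,-50,0],[0,0,-85,0],[0,0,-110,0],[0,0,-110,0]]'
python3 - <<'E'
from h import *
d=bot.grab_frame("wrist"); save(d,"w2"); P=cloud(d);C=d["frame"].astype(int);z=P[...,2]
m=(z>.25)&(z<.275)&(C[...,0]>C[...,2]*1.3)&(np.hypot(P[...,0]-.4863,P[...,1]+.1861)<.075); g=P[m]; c=np.median(g,0); print(len(g),c, np.degrees(np.arctan2(c[1]+.1861,c[0]-.4863)))
E
python3 pl.py
```

```text
t: 11.35
ee_pos: [0.5359, -0.1864, 0.2505]
tool_rot: [[0.402, 0.916, 0.0], [0.916, -0.402, -0.0], [-0.0, 0.0, -1.0]]
contact_force: [-0.6, -0.6, 0.3]
gripper_width: 0.0595
ang -0.4 r 49.6 z 250.5 Ft 0.6 Fr -0.6 Fz 0.3 t 11.35
t: 11.77
ee_pos: [0.5367, -0.1866, 0.366]
tool_rot: [[0.402, 0.916, 0.008], [0.916, -0.402, -0.003], [0.0, 0.008, -1.0]]
contact_force: [-0.2, 0.1, 0.7]
gripper_width: 0.0597
872 [ 0.53413696 -0.18161677  0.26105149] 5.354064324228973
plate [68.01 67.5  67.45]
```

View pics/w2.png

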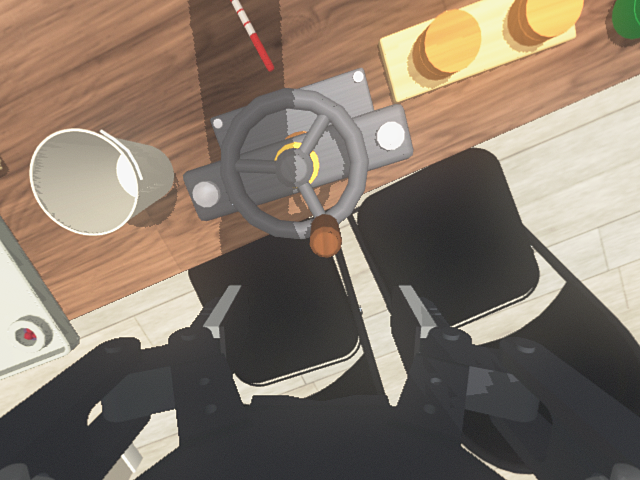

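The wrist view shows the grip released at (325,240), with the tumbler and both board boxes standing. The grip angle may include visible side points, so I'll refine it using only the grip's top face.

```bash
python3 - <<'E'
from h import *
w1=np.load("w1.npz")
def top(P,I,g0,zt):
    I=I.astype(int); m=(np.hypot(P[...,0]-g0[0],P[...,1]-g0[1])<.02)&(I[...,0]>I[...,2]*1.3)&(P[...,2]>zt-.035)
    g=P[m]; z9=np.percentile(g[:,2],90); t=g[g[:,2]>z9-.003]; return len(t),np.median(t,0).round(4),((np.percentile(t,2,axis=0)+np.percentile(t,98,axis=0))/2).round(4)
print(top(w1["P"],w1["I"],(.4355,-.193),.3155))
for n in("wrist","wrist","top"):
    d=bot.grab_frame(n); print(n,top(cloud(d),d["frame"],(.535,-.184),.261))
d=np.load("top.npz"); print("top0",top(d["P"],d["I"],(.4365,-.193),.3155))
for nm,(u,v) in dict(boxL=(306,236),boxR=(349,239),tumb=(510,248)).items():
    P=cloud(bot.grab_frame("top")); print(nm,np.nanmedian(P[v-5:v+6,u-5:u+6].reshape(-1,3),0).round(4))
E
python3 -m pendant '[[0,0,0,0],[0,0,0,0],[0,0,0,0],[0,0,0,0],[0,0,0,0],[0,0,0,0]]' >/dev/null; python3 pl.py
```

```text
(1122, array([ 0.4359, -0.1932,  0.3159]), array([ 0.4364, -0.1933,  0.3155]))
wrist (710, array([ 0.5352, -0.1821,  0.2614]), array([ 0.5357, -0.1822,  0.261 ]))
wrist (710, array([ 0.5353, -0.1821,  0.2614]), array([ 0.5357, -0.1821,  0.2611]))
top (682, array([ 0.537 , -0.1849,  0.8219]), array([ 0.5372, -0.1841,  0.8223]))
top0 (48, array([ 0.4373, -0.1925,  0.3161]), array([ 0.4375, -0.1927,  0.317 ]))
boxL [0.4526 0.1166 0.0553]
boxR [0.4449 0.0053 0.0672]
tumb [ 0.4036 -0.16    0.7879]
plate [67.39 67.36 67.17]
```

```bash
python3 -c "
from plant import bot
print(bot.read_state()['t'],bot.read_state()['contact_force']);print(bot.close_job())"
```

```text
12.9167 [ 0.37738251  0.70826615 -0.8088808 ]
the job is handed in; nothing more can be done
None
```

I gripped the hand-wheel's handle and turned it clockwise about 546° (1.5 turns). I stopped when the foot bore firmly on the box, let go, backed the arm off upward and handed the job in at 12.9 s.

**Clamping:**
- **First touch:** I put it at about 502–510° of turn, from images and depth. A coarser depth reading allowed up to 517°.
- **Compression at the peak:** about 3.5–4.4 mm. The force along the grip's path at the end read 5.3 N, or about 6.3 N if corrected for a bias of about 1 N seen while turning freely. Both values fall in the firm range and well under the 18 N crushing limit.

**Last checks:**
- **Foot:** the foot plate stayed at about 67.3 mm above the table after release.
- **Boxes on the board:** both read the same positions as before.
- **Tumbler:** it stood upright in the wrist view. The top camera could not confirm its position because the arm was in the way.
- **Robot contact:** none at hand-in; the wrist force was about zero.

**Disagreement:** after release, the wrist camera showed the grip about 5° back, roughly 0.5 mm of foot travel. The drop in grip height fits about 0–5° back, so it neither confirms nor rules this out. If real, the wheel relaxed to about the 30 N that friction holds, leaving roughly 3.0–3.9 mm of compression. The lower end of that is right at the firm limit.

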